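# Set the shop's big toy catapult

### The arm

A 6-joint arm with a two-finger parallel gripper is mounted at the origin on the work surface. World frame = base frame: x ahead of the robot, y to its left, z up, the work surface at z = 0. Lengths are in m, angles in rad, forces in N, time in s.
With the tool pointing down it reaches from about 0.3 to 0.875 m from the base axis. Payload 4.2 kg.
Tool frame: the origin (TCP) lies on the centre line of the jaws, within the pads' length; the fingertips stand 22 mm ahead of it and the grasp point (between the pads) lies 3 mm ahead of it (manip.tcp_to_tips is the distance from the TCP to the fingertips, in m); z points along the fingers, y is the line along which they close (so a half turn about z gives the same grasp; the last joint's range is limited). The gripper opens to 85 mm and grips with 20 to 120 N. Pads are 22 mm wide; open, the fingers measure 114 mm over their backs; the gripper's body (76 mm by 85 mm) begins 54 mm behind the grasp point. The pads swing forward as they close: fully open they stand 13 mm farther back than shut.
Start: joints at [1.274, 0.32, 1.565, -0, 1.257, -0.02], TCP at [0.157, 0.553, 0.253] pointing down, gripper open.
Joint ranges: [-3.11, 3.11], [-0.84, 2.01], [0.21, 2.61], [-1.34, 4.49], [0.05, 2.63], [-2.56, 2.56]. Speed limits (rad/s): [2.57, 2.57, 3.14, 3.14, 3.14, 3.14].

### API

Orientations are given as a unit quaternion [x, y, z, w].
In Python, from station import manip gives the robot as it stands.
- The arm moves only by the tool play_rows, never from a script. Its argument "targets" is a list of rows, each an object of numbers: "x", "y", "z": the shift along the world's x, y, z in m; "spin": the turn about the world's z in degrees. A call has 1 to 12 rows; each row shifts and turns the commanded pose from where the row before left it; what a row does not reach is not made up. A row lasts 1/12 s, in which the tool goes at most 41.7 mm and 7.16 degrees, less where a joint would pass 70% of its speed; a pose out of reach is approached as far as the arm can. A call with a gripper value outside its range is refused whole. "gripper" is the closure, from 0 (fully open) to 1 (shut), set as the call begins (left out, the last holds). The fingers move at their own pace and stop on an object; "newtons" is the grip in N (left out, the last holds). Time passes only in rows, so rows that do not move let the fingers close. It gives the time, the measured TCP pose, the force, the opening and the grip force at its end, in the units of the state.
- manip.state(): the state, without advancing time (a new reading comes with each control period).
- manip.snapshot(name): name is "side" or "top" or "wrist"; returns a dict with "pixels" (400x640x3 uint8, red, green, blue), "range_z" (400x640 float32, m along the optical axis (not along the pixel's ray), 0 where there is no reading), "camera_matrix" (3x3 intrinsics, pixels), "rvec" (rotation vector, rad) and "tvec" (3), from world to camera coordinates, as OpenCV has them. Camera axes: x right, y down, z forward; pixel columns grow to the right and rows downward; lengths in m; the calibration is good to about 2 mm. A picture is of the moment at which its call begins.
- manip.sign_off(): hands the job in; it is judged then, once.
Trained networks look in a picture, given as the dict that the camera call returned (one of the last four; its "shot" number tells which), for a name from the list of things; names that differ only in an ending like _2 or _b are one class to them, and where a whole thing is asked for, a point or a joint stands for the part that bears it (a point fixed in the world has none). Each returns a list of dicts, best first, with "score" (0 to 1); they miss things now and then, are a little off and sometimes report something else, mostly with a low value. They report only what shows in the picture. A call takes as long as a camera call.
- manip.look_for(name, picture): "xyz" ([x, y, z] in m, in world coordinates, good to about 4 mm: the middle of the surface that is visible of it).
- manip.outline_of(name, picture): "region" (400x640 bool, what is visible of it).
- manip.mark_of(name, picture): "xyz" ([x, y, z] in m, in world coordinates, good to about 4 mm: a listed point, or the origin of a listed thing).
The state is a dict: "time": time; "qpos": joint angles; "joint_velocities": joint speeds; "tau": joint torques, N m; "eef_pos": TCP position; "ee_rot": TCP orientation; "wrist_force": force on the tool from outside, world axes, zero at the start; "moment": the same for the moment, N m; "opening": opening from 0.0 (shut) to 1.0 (fully open); "gripper_force": force on a finger pad.
Only numpy, scipy, OpenCV 4.12 (cv2) and the standard library are available. Lean on these libraries where they do the work, as an engineer would, in place of code of your own. Each camera call takes 0.05 s, during which the arm holds its last target. There are 200 camera calls.

### The job

Two wooden toy catapults stand on the souvenir shelf. Set the larger one for the next visitor: draw its sprung throwing arm down until the catch at the front of its base hooks over the end of the arm, then let go so that it stays cocked. Never let the arm fly back up, and leave the smaller catapult alone.

Things in the scene. Friction and masses are not known exactly. Their poses are not given: they have to be found in the camera images.
- catapult: Larger toy catapult, pale wood, 235 mm long, 96 wide, fixed. Origin: underside, mid-base. x runs from the catch end to the pivot end, z up. Arm pivot: line along y through (85, 0, 55) mm; posts (y +-34) and crossbar there reach z 98. Raised arm slopes up from pivot towards -x, 165 mm long, ending in a 26 mm cross-pin. Steel catch at x -93 to -73, top z 80, trip tail out to x -114 at z 36.
- paddle (a point): Middle of the upper face of the larger catapult's paddle, a flat 56 x 50 mm board with a round cork inlay, part of the throwing arm, 105 mm from the pivot and 5 mm above the arm's centre line. x along the arm towards the pivot, z out of the face. With the arm level it is at (-20, 0, 60) mm in the catapult's frame. Pressing down here with shut fingers draws the arm.
- catapult_arm (a joint): Angle of the larger throwing arm. 0 = at rest, raised 0.70 rad above level; grows as drawn down: 0.70 level, 0.78 end of travel. A spring pulls it to 0: pressing at the paddle takes about 3 N at first, 8 N when level. Pressed past 0.70 its cross-pin is below the catch's nose; let go there, it stays hooked at about 0.68. Let go before that, it flies back up.
- catapult_catch (a joint): Angle of the larger catapult's light hair-trigger catch, hinged in the base at (-78, 0, 24) mm. 0 = upright, closed; grows as its top swings outwards (-x), away from the arm. A weak spring shuts it. The arm's pin pushes it aside on the way down (about 0.2) and it springs back to 0 over the pin. Knocking it or its tail outwards with about 1.5 N fires the arm.
- toy_tip (a point): End of the raised arm of the smaller catapult: same shape at 62 per cent of the size (base 146 mm long), also fixed. The arm end stands about 100 mm above the shelf, about 25 mm from mid-base towards its catch end. To be left alone.

How it is judged:
By the outcome, as a careful person would: the job done as asked, in the order asked, and still so for the second after the job is handed in, with the robot touching nothing.
It also fails if it takes over 32 s, if anything falls off the work surface, if the arm or the gripper's body presses on something with over 40 N, if the wrist force passes 120 N, or if a joint passes its speed limit or range.

## Working session

There is one attempt and no reset: what is moved stays moved. The work goes in short steps, Python scripts to look and compute and a tool call to move; the robot and the scene stay as the last step left them, time stands still between calls to the robot, and variables do not carry over. Pictures are saved under pics/ and viewed, at most 10 in all, crops included, and the job is handed in when it is done.

Besides the shell and the picture viewer there is one more tool, called after ">>>" by a JSON object that holds its "name" and its "arguments". play_rows: Moves the arm, as the interface text tells. Its arguments: {"type":"object","properties":{"targets":{"type":"array"},"gripper":{"type":"number"},"newtons":{"type":"number"}},"required":["targets"]}

```bash
mkdir -p pics
python3 - <<'E'
from station import manip
import cv2,numpy as np
s=manip.state();print(s['eef_pos'],s['ee_rot'],s['wrist_force'],manip.tcp_to_tips)
ims=[]
for c in ['top','side']:
    p=manip.snapshot(c); ims.append(p['pixels'])
    for n in ['catapult','paddle','toy_tip','catapult_catch']:
        for f in ('look_for','mark_of'):
            try: r=getattr(manip,f)(n,p); print(c,n,f,[(np.round(d['xyz'],3).tolist(),round(d['score'],2)) for d in r[:3]])
            except Exception as e: print(c,n,f,e)
    cv2.imwrite(f'pics/{c}0.png',p['pixels'][:,:,::-1])
E
```

```text
[0.15700185 0.55268235 0.2524481 ] [ 1.37960596e-01  9.90437294e-01 -9.06447902e-04 -1.41026114e-04] [ 0.53178229 -0.07711312  0.1861817 ] 0.022
top catapult look_for [([0.548, -0.224, 0.022], 0.88)]
top catapult mark_of [([0.561, -0.228, -0.0], 0.85), ([0.555, 0.139, 0.096], 0.72)]
top paddle look_for [([0.566, -0.231, 0.133], 0.74)]
top paddle mark_of [([0.57, -0.238, 0.129], 0.8)]
top toy_tip look_for [([0.578, 0.148, 0.078], 0.55)]
top toy_tip mark_of [([0.557, 0.138, 0.099], 0.52)]
top catapult_catch look_for [([0.479, -0.194, 0.059], 0.46), ([0.566, -0.23, 0.137], 0.32)]
top catapult_catch mark_of it knows: catapult, paddle, toy_tip
side catapult look_for [([0.568, -0.216, 0.019], 0.55)]
side catapult mark_of [([0.565, -0.234, -0.001], 0.8)]
side paddle look_for []
side paddle mark_of [([0.571, -0.234, 0.128], 0.75)]
side toy_tip look_for [([0.584, 0.147, 0.076], 0.73)]
side toy_tip mark_of [([0.555, 0.135, 0.097], 0.59)]
side catapult_catch look_for [([0.48, -0.19, 0.056], 0.71)]
side catapult_catch mark_of it knows: catapult, paddle, toy_tip
```

View pics/top0.png

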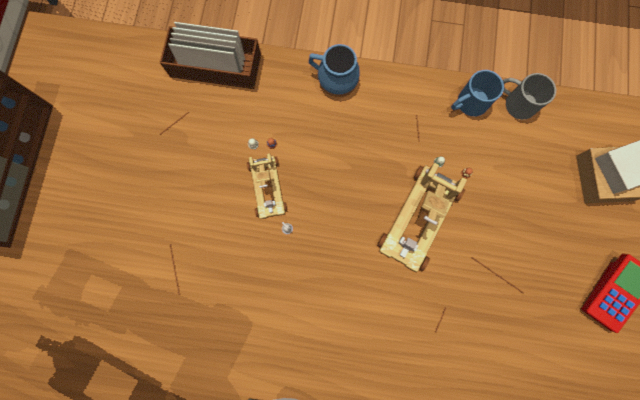

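View pics/side0.png

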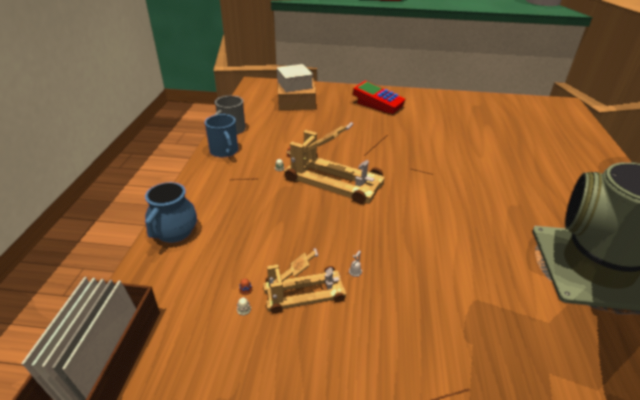

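The larger catapult is on the right in the top view (catch about (408,243), pivot end about (440,180)), and its yaw is about -25°. The smaller one is at about (267,188), and the two networks' points agree with both. I'll move above the paddle with the fingers shut.

>>> {"name": "play_rows", "arguments": {"targets": [{"x": 0.017, "y": -0.033, "spin": -0.4}, {"x": 0.017, "y": -0.033, "spin": -0.4}, {"x": 0.017, "y": -0.033, "spin": -0.4}, {"x": 0.017, "y": -0.033, "spin": -0.4}, {"x": 0.017, "y": -0.033, "spin": -0.4}, {"x": 0.017, "y": -0.033, "spin": -0.4}, {"x": 0.017, "y": -0.033, "spin": -0.4}, {"x": 0.017, "y": -0.033, "spin": -0.4}, {"x": 0.017, "y": -0.033, "spin": -0.4}, {"x": 0.017, "y": -0.033, "spin": -0.4}, {"x": 0.017, "y": -0.033, "spin": -0.4}, {"x": 0.017, "y": -0.033, "spin": -0.4}], "gripper": 1}}

```text
$.targets[0]: bad value
```

>>> {"name": "play_rows", "arguments": {"targets": [{"x": 0.017, "y": -0.033, "spin": -0.4}, {"x": 0.017, "y": -0.033, "spin": -0.4}, {"x": 0.017, "y": -0.033, "spin": -0.4}, {"x": 0.017, "y": -0.033, "spin": -0.4}, {"x": 0.017, "y": -0.033, "spin": -0.4}, {"x": 0.017, "y": -0.033, "spin": -0.4}, {"x": 0.017, "y": -0.033, "spin": -0.4}, {"x": 0.017, "y": -0.033, "spin": -0.4}, {"x": 0.017, "y": -0.033, "spin": -0.4}, {"x": 0.0, "y": 0}, {"x": 0, "y": 0}]}}

```text
$.targets[0]: bad value
```

>>> {"name": "play_rows", "arguments": {"targets": [{"x": 0.017, "y": -0.033, "z": 0, "spin": -0.4}, {"x": 0.017, "y": -0.033, "z": 0, "spin": -0.4}, {"x": 0.017, "y": -0.033, "z": 0, "spin": -0.4}, {"x": 0.017, "y": -0.033, "z": 0, "spin": -0.4}, {"x": 0.017, "y": -0.033, "z": 0, "spin": -0.4}, {"x": 0.017, "y": -0.033, "z": 0, "spin": -0.4}, {"x": 0.017, "y": -0.033, "z": 0, "spin": -0.4}, {"x": 0.017, "y": -0.033, "z": 0, "spin": -0.4}, {"x": 0.017, "y": -0.033, "z": 0, "spin": -0.4}, {"x": 0.017, "y": -0.033, "z": 0, "spin": -0.4}, {"x": 0.017, "y": -0.033, "z": 0, "spin": -0.4}, {"x": 0.017, "y": -0.033, "z": 0, "spin": -0.4}], "gripper": 1}}

```text
time: 1.8
eef_pos: [0.3616, 0.1554, 0.2537]
ee_rot: [0.179, 0.984, 0.0, 0.0]
wrist_force: [1.4, 0.7, 0.3]
opening: -0.001
gripper_force: 0.0
```

>>> {"name": "play_rows", "arguments": {"targets": [{"x": 0.017, "y": -0.033, "z": 0, "spin": -0.4}, {"x": 0.017, "y": -0.033, "z": 0, "spin": -0.4}, {"x": 0.017, "y": -0.033, "z": 0, "spin": -0.4}, {"x": 0.017, "y": -0.033, "z": 0, "spin": -0.4}, {"x": 0.017, "y": -0.033, "z": 0, "spin": -0.4}, {"x": 0.017, "y": -0.033, "z": 0, "spin": -0.4}, {"x": 0.017, "y": -0.033, "z": 0, "spin": -0.4}, {"x": 0.017, "y": -0.033, "z": 0, "spin": -0.4}, {"x": 0.017, "y": -0.033, "z": 0, "spin": -0.4}, {"x": 0, "y": 0, "z": 0, "spin": 0}, {"x": 0, "y": 0, "z": 0, "spin": 0}]}}

```text
time: 2.72
eef_pos: [0.5145, -0.1413, 0.2528]
ee_rot: [0.212, 0.977, 0.0, -0.0]
wrist_force: [-0.4, 0.7, 0.1]
opening: 0.001
gripper_force: 0.0
```

Run:
```python
from station import manip
import cv2,numpy as np
s=manip.state();print(s['time'],s['eef_pos'],s['ee_rot'],s['wrist_force'])
for c in ['wrist','top']:
    p=manip.snapshot(c)
    for n in ['catapult','paddle']:
        print(c,n,[(np.round(d['xyz'],3).tolist(),round(d['score'],2)) for d in manip.mark_of(n,p)[:3]])
    o=manip.outline_of('catapult',p)
    print([(d['score'],d['region'].sum()) for d in o])
    if o:
        v,u=np.nonzero(o[0]['region']&(p['range_z']>0)); z=p['range_z'][v,u]
        R=cv2.Rodrigues(np.array(p['rvec'],float))[0]
        P=(np.linalg.inv(p['camera_matrix'])@np.array([u*z,v*z,z])-np.array(p['tvec']).reshape(3,1)); W=(R.T@P).T
        B=W[(W[:,2]>.012)&(W[:,2]<.045)]
        r=cv2.minAreaRect((B[:,:2]*1000).astype(np.float32)); print(len(B),r)
    cv2.imwrite(f'pics/{c}1.png',p['pixels'][:,:,::-1])
```

```text
2.7167 [ 0.51452371 -0.14132614  0.25280037] [ 2.11518729e-01  9.77373849e-01  1.58913316e-04 -4.01869946e-04] [-0.39843314  0.68489638  0.12629711]
wrist catapult [([0.562, -0.231, 0.0], 0.9)]
wrist paddle [([0.565, -0.234, 0.126], 0.61)]
[(0.92, np.int64(10693))]
7811 ((548.7739868164062, -227.010498046875), (118.13198852539062, 223.68739318847656), 69.18304443359375)
top catapult []
top paddle [([0.571, -0.236, 0.126], 0.52)]
[(0.74, np.int64(1253)), (0.71, np.int64(171))]
981 ((536.0598754882812, -213.6412353515625), (115.35185241699219, 149.90048217773438), 73.28369903564453)
```

View pics/wrist1.png

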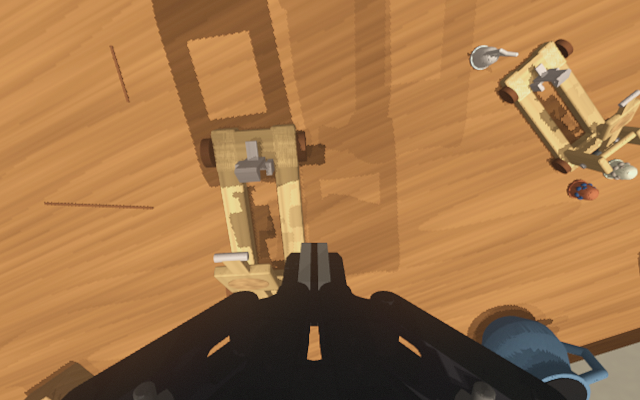

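The wrist view shows the catch at (253,165), the front edge of the base from (213,133) to (297,127), and the arm pin at (231,257). The shut fingers are to the right of the paddle. I'll get the yaw from the front edge and the catch.

Run:
```python
from station import manip
import cv2,numpy as np
p=manip.snapshot('wrist')
R=cv2.Rodrigues(np.array(p['rvec'],float))[0];t=np.array(p['tvec']).ravel();Ki=np.linalg.inv(p['camera_matrix'])
def w(u,v):
    z=np.median(p['range_z'][v-1:v+2,u-1:u+2]); return R.T@(Ki@[u*z,v*z,z]-t)
for u,v in [(216,137),(294,131),(225,190),(297,185),(232,240),(300,235),(254,172),(218,257),(231,257),(245,256)]: print(u,v,np.round(w(u,v),4))
a,b=w(216,137),w(294,131);print(np.degrees(np.arctan2(*(b-a)[1::-1]))-90)
for n in ['catapult_catch']: print([(d['xyz'],d['score']) for d in manip.look_for(n,p)])
print([(d['xyz'],d['score']) for d in manip.mark_of('catapult',p)])
```

```text
216 137 [ 0.4364 -0.2274  0.0194]
294 131 [ 0.4685 -0.1448  0.0005]
225 190 [ 0.4964 -0.2496  0.0194]
297 185 [ 0.527  -0.1673  0.0177]
232 240 [ 0.5592 -0.2749  0.019 ]
300 235 [ 0.5888 -0.1922  0.0186]
254 172 [ 0.4821 -0.1899  0.0788]
218 257 [ 0.5183 -0.2227  0.1638]
231 257 [ 0.5224 -0.2134  0.164 ]
245 256 [ 0.5277 -0.2049  0.16  ]
-21.24003994699075
[([0.4788, -0.1934, 0.0625], 0.62), ([0.5746, 0.1353, 0.0834], 0.17)]
[([0.5582, -0.2329, -0.001], 0.68)]
```

>>> {"name": "play_rows", "arguments": {"targets": [{"x": 0.014, "y": -0.0235, "z": 0, "spin": 0}, {"x": 0.014, "y": -0.0235, "z": 0, "spin": 0}, {"x": 0.014, "y": -0.0235, "z": 0, "spin": 0}, {"x": 0.014, "y": -0.0235, "z": 0, "spin": 0}, {"x": 0, "y": 0, "z": -0.02, "spin": 0}, {"x": 0, "y": 0, "z": -0.02, "spin": 0}, {"x": 0, "y": 0, "z": -0.02, "spin": 0}, {"x": 0, "y": 0, "z": -0.01, "spin": 0}, {"x": 0, "y": 0, "z": 0, "spin": 0}, {"x": 0, "y": 0, "z": 0, "spin": 0}]}}

```text
time: 4.1
eef_pos: [0.5703, -0.2338, 0.1834]
ee_rot: [0.21, 0.978, 0.0, -0.0]
wrist_force: [0.3, 0.2, 0.8]
opening: 0.001
gripper_force: 0.0
```

Run:
```python
from station import manip
import cv2,numpy as np
s=manip.state();print(s['time'],s['eef_pos'],s['wrist_force'])
p=manip.snapshot('wrist');q=manip.snapshot('side')
for c,x in (('wrist',p),('side',q)): print([(c,np.round(d['xyz'],3),d['score']) for n in ('paddle','catapult') for d in manip.mark_of(n,x)])
cv2.imwrite('pics/w2.png',np.vstack([p['pixels'][100:400,140:500],cv2.resize(q['pixels'][90:230,250:418],(360,300))])[:,:,::-1])
```

```text
4.1 [ 0.57025574 -0.23378543  0.18344136] [0.34653222 0.18556526 0.75016032]
[('wrist', array([ 0.566, -0.233,  0.127]), 0.61)]
[('side', array([ 0.569, -0.236,  0.13 ]), 0.51), ('side', array([ 0.562, -0.235,  0.   ]), 0.94)]
```

View pics/w2.png

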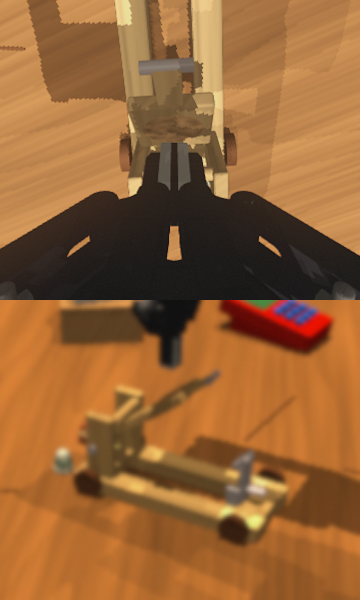

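The fingers are over the paddle and centred on it sideways (tips at (175,150) in the crop). The side view shows them clear above the arm. I'll press along the arc.

>>> {"name": "play_rows", "arguments": {"targets": [{"x": 0, "y": 0, "z": -0.0125, "spin": 0}, {"x": 0, "y": 0, "z": -0.0125, "spin": 0}, {"x": -0.004, "y": 0.0017, "z": -0.007, "spin": 0}, {"x": -0.004, "y": 0.0017, "z": -0.007, "spin": 0}, {"x": -0.004, "y": 0.0017, "z": -0.007, "spin": 0}, {"x": -0.003, "y": 0.0012, "z": -0.007, "spin": 0}, {"x": -0.003, "y": 0.0012, "z": -0.007, "spin": 0}, {"x": -0.003, "y": 0.0012, "z": -0.007, "spin": 0}, {"x": 0, "y": 0, "z": 0, "spin": 0}]}}

```text
time: 5.15
eef_pos: [0.5486, -0.2252, 0.1158]
ee_rot: [0.21, 0.978, -0.0, 0.0]
wrist_force: [-0.2, -2.1, 4.5]
opening: 0.001
gripper_force: 2.3
```

>>> {"name": "play_rows", "arguments": {"targets": [{"x": -0.0016, "y": 0.0007, "z": -0.0075, "spin": 0}, {"x": -0.0016, "y": 0.0007, "z": -0.0075, "spin": 0}, {"x": -0.0016, "y": 0.0007, "z": -0.0075, "spin": 0}, {"x": 0, "y": 0, "z": 0, "spin": 0}]}}

```text
time: 5.48
eef_pos: [0.5444, -0.2234, 0.0938]
ee_rot: [0.21, 0.978, -0.0, 0.0]
wrist_force: [-1.0, -1.6, 5.8]
opening: 0.0
gripper_force: 3.0
```

>>> {"name": "play_rows", "arguments": {"targets": [{"x": -0.0005, "y": 0.0002, "z": -0.004, "spin": 0}, {"x": -0.0005, "y": 0.0002, "z": -0.004, "spin": 0}, {"x": 0, "y": 0, "z": -0.003, "spin": 0}, {"x": 0, "y": 0, "z": -0.003, "spin": 0}, {"x": 0, "y": 0, "z": -0.003, "spin": 0}, {"x": 0, "y": 0, "z": 0, "spin": 0}, {"x": 0, "y": 0, "z": 0, "spin": 0}]}}

```text
time: 6.07
eef_pos: [0.5432, -0.2229, 0.0778]
ee_rot: [0.21, 0.978, -0.0, 0.0]
wrist_force: [-2.7, -0.9, 8.2]
opening: -0.003
gripper_force: 3.9
```

Run:
```python
from station import manip
import cv2,numpy as np
s=manip.state();print(s['time'],s['eef_pos'],s['wrist_force'])
p=manip.snapshot('wrist');q=manip.snapshot('side')
cv2.imwrite('pics/w3.png',np.vstack([p['pixels'][0:300,140:500],cv2.resize(q['pixels'][120:220,280:400],(360,300),interpolation=cv2.INTER_CUBIC)])[:,:,::-1])
```

```text
6.0667 [ 0.54318715 -0.22292795  0.07778986] [-2.69564263 -0.86830733  8.20033673]
```

View pics/w3.png

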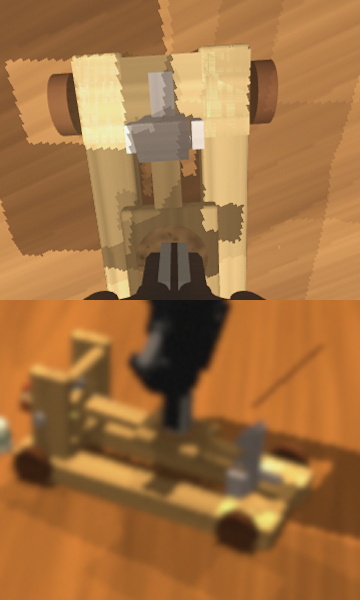

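The pin shows at (197,133), below the catch head at (160,137). I'll press 1.5 mm more for margin, then check from depth that the catch has closed.

>>> {"name": "play_rows", "arguments": {"targets": [{"x": 0, "y": 0, "z": -0.0015, "spin": 0}, {"x": 0, "y": 0, "z": 0, "spin": 0}, {"x": 0, "y": 0, "z": 0, "spin": 0}]}}

```text
time: 6.42
eef_pos: [0.5432, -0.223, 0.0765]
ee_rot: [0.21, 0.978, -0.0, 0.0]
wrist_force: [-2.0, -1.0, 7.5]
opening: 0.003
gripper_force: 4.0
```

Run:
```python
from station import manip
import cv2,numpy as np
p=manip.snapshot('wrist')
R=cv2.Rodrigues(np.array(p['rvec'],float))[0];t=np.array(p['tvec']).ravel();Ki=np.linalg.inv(p['camera_matrix'])
def w(u,v):
    z=np.median(p['range_z'][v-1:v+2,u-1:u+2]); return np.round(R.T@(Ki@[u*z,v*z,z]-t),4)
o=np.array([.5615,-.2315,0]);c,s=np.cos(np.radians(-24)),np.sin(np.radians(-24))
for u,v in [(300,124),(300,130),(300,140),(300,150),(300,156),(310,130),(338,130),(338,137),(300,190),(310,180)]:
    q=w(u,v)-o; print(u,v,np.round(1000*np.array([c*q[0]+s*q[1],-s*q[0]+c*q[1],q[2]])))
print(manip.state()['eef_pos'],manip.state()['wrist_force'])
```

```text
300 124 [-92.  -5.  77.]
300 130 [-90.  -5.  78.]
300 140 [-85.  -5.  77.]
300 150 [-81.  -5.  71.]
300 156 [-78.  -5.  69.]
310 130 [-90.  -1.  79.]
338 130 [-85.  13.  41.]
338 137 [-82.  13.  41.]
300 190 [-57.  -6.  50.]
310 180 [-62.  -1.  50.]
[ 0.54317053 -0.22297625  0.07646254] [-2.14365464 -1.81317132  8.74382213]
```

The catch is closed (top at x -92 to -78 mm, z 78) with the pin below it. I'll ease up slowly and watch the force.

>>> {"name": "play_rows", "arguments": {"targets": [{"x": 0, "y": 0, "z": -0.001, "spin": 0}, {"x": 0, "y": 0, "z": 0.002, "spin": 0}, {"x": 0, "y": 0, "z": 0.002, "spin": 0}, {"x": 0, "y": 0, "z": 0.002, "spin": 0}, {"x": 0, "y": 0, "z": 0.002, "spin": 0}, {"x": 0, "y": 0, "z": 0.001, "spin": 0}, {"x": 0, "y": 0, "z": 0, "spin": 0}, {"x": 0, "y": 0, "z": 0, "spin": 0}]}}

```text
time: 7.13
eef_pos: [0.5435, -0.223, 0.0842]
ee_rot: [0.21, 0.978, -0.0, 0.0]
wrist_force: [-2.8, -1.4, 6.4]
opening: -0.004
gripper_force: 3.3
```

>>> {"name": "play_rows", "arguments": {"targets": [{"x": 0, "y": 0, "z": 0.001, "spin": 0}, {"x": 0, "y": 0, "z": 0.001, "spin": 0}, {"x": 0, "y": 0, "z": 0, "spin": 0}, {"x": 0, "y": 0, "z": 0, "spin": 0}]}}

```text
time: 7.47
eef_pos: [0.5431, -0.2224, 0.0849]
ee_rot: [0.21, 0.978, 0.0, -0.0]
wrist_force: [-0.4, -0.2, 0.2]
opening: 0.0
gripper_force: 0.0
```

The force is down to zero, so the catch is carrying the arm. I'll retreat straight up.

>>> {"name": "play_rows", "arguments": {"targets": [{"x": 0, "y": 0, "z": 0.005, "spin": 0}, {"x": 0, "y": 0, "z": 0.01, "spin": 0}, {"x": 0, "y": 0, "z": 0.02, "spin": 0}, {"x": 0, "y": 0, "z": 0.025, "spin": 0}, {"x": 0, "y": 0, "z": 0.025, "spin": 0}, {"x": 0, "y": 0, "z": 0.025, "spin": 0}, {"x": 0, "y": 0, "z": 0.025, "spin": 0}, {"x": 0, "y": 0, "z": 0.02, "spin": 0}, {"x": 0, "y": 0, "z": 0.01, "spin": 0}, {"x": 0, "y": 0, "z": 0, "spin": 0}, {"x": 0, "y": 0, "z": 0, "spin": 0}]}}

```text
time: 8.38
eef_pos: [0.5431, -0.2226, 0.2503]
ee_rot: [0.21, 0.978, 0.0, 0.0]
wrist_force: [-0.0, 1.2, -0.4]
opening: 0.005
gripper_force: 0.0
```

Run:
```python
from station import manip
import cv2,numpy as np
s=manip.state();print(s['time'],s['eef_pos'],s['wrist_force'])
p=manip.snapshot('wrist');q=manip.snapshot('side')
print([(np.round(d['xyz'],3),d['score']) for d in manip.mark_of('paddle',p)+manip.mark_of('paddle',q)])
cv2.imwrite('pics/w4.png',np.vstack([p['pixels'][100:400,140:500],cv2.resize(q['pixels'][100:240,250:418],(360,300),interpolation=cv2.INTER_CUBIC)])[:,:,::-1])
```

```text
8.3833 [ 0.54312111 -0.22255786  0.25031974] [-0.00576763  1.24671206 -0.41805259]
[(array([ 0.542, -0.222,  0.064]), 0.65), (array([ 0.543, -0.227,  0.064]), 0.87)]
```

View pics/w4.png

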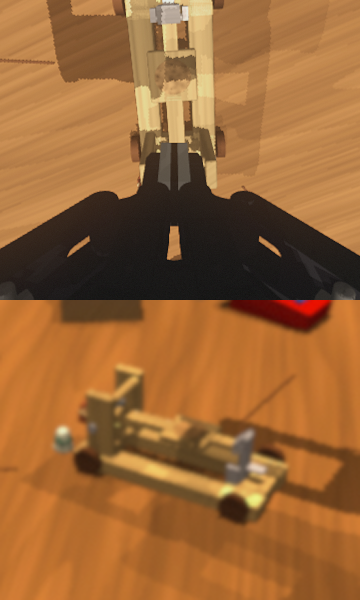

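The arm lies level with its pin hooked under the catch (about (170,15) in the wrist crop, (243,450) in the side crop). The paddle reads z 0.064, and the gripper is clear above it.

```bash
python3 -c "
from station import manip
print(manip.sign_off())"
```

```text
the job is handed in; nothing more can be done
None
```

The larger catapult is cocked: its arm is level and held under the catch, the gripper is clear above it, the smaller catapult was not touched, and the job was handed in at about 8.5 s.

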